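# Light the slide viewer and hold the reading lens in focus over the smear

## Task

Take the stylus from its stand, press the recessed green lamp button of the slide viewer fully down with its tip, and put the stylus back in its stand. Then pick up the reading lens and hold it level and still, centred over the dark red smear spot on the glass slide, with its rim at the height of the yellow focus collar on the post, touching nothing but the gripper; finish while still holding it there. Do not move the collar, knock the lens against the viewer, or disturb the tube rack, foam block, slide box or mouse.

Things in the scene. Friction and masses are not known exactly. Their poses are not given: they have to be found in the camera images.
- viewer: White slide viewer fixed to the bench, 200 (x) x 160 (y) x 24 mm high; origin under its centre. On top: a glass slide 26 x 76 mm centred at x +20 mm; a grey button bezel 44 x 44 mm, its top 40 mm above the bench, centred at x -74, y +54; an upright steel post 10 mm thick at x +86, y 0, its top 140 mm above the bench, carrying the yellow collar.
- smear_spot (a point): Centre of the round dark red blood smear (19 mm across, black outline) on top of the glass slide, 27 mm above the bench; 66 mm from the post.
- button_top (a point): Centre of the top of the round green lamp button (11 mm across), which sits 7 mm below the top of its grey bezel in a hole 14 mm across; 33 mm above the bench when up. Moves down with the button.
- lamp_button (a joint): Travel of the lamp button in m: 0 up, 0.005 fully down. A momentary spring button: about 1.2 N starts it, about 4.2 N holds it fully down; it springs back up.
- focus_mark (a point): Centre of the yellow focus collar (22 mm across, 8 mm high) on the viewer's post; its height is the focal height for the middle of the lens's rim, 80 to 115 mm above the bench. The collar is held by friction of about 3 N.
- stylus: Loose upright stylus, 112 mm long, about 45 g; origin at the tip, z up along it. From the tip: steel pin 5 mm thick and 24 mm long, black round body 12 mm thick from 30 to 58 mm, black flange 24 mm across from 58 to 62 mm, orange square grip 14 x 14 mm from 62 to 112 mm (flats facing its x and y axes).
- stylus_tip (a point): Point of the stylus's steel pin (the origin of stylus).
- stand: Fixed blue block 60 x 60 x 66 mm high, origin under its centre, with one round upright hole 18 mm across and 62 mm deep in the middle of its top. The stylus stands in it tip down, its flange resting on the block's top, so that the tip is then 8 mm above the bench.
- stand_mouth (a point): Centre of the mouth of the stand's hole, 66 mm above the bench.
- cradle: Fixed lens cradle: grey base 190 x 80 x 8 mm with two black supports 45 mm high, one under the lens rim and one under the handle's end; the handle between them is free. Origin under the lens centre as it starts, handle towards -x.
- lens: Loose reading lens, about 85 g, lying flat on its cradle: round black-rimmed lens 72 mm across and 8 mm thick with an orange bar handle 14 mm wide and 14 mm high that runs along its -x axis from 34 to 122 mm from the lens centre. Origin at the centre of the lens's underside (the handle's underside is level with it), z up. Underside starts 45 mm above the bench.
- lens_center (a point): Centre of the lens at the middle of the rim's thickness, 4 mm above its underside.
- lens_grip (a point): Point in the middle of the handle's thickness, 66 mm from the lens centre (about 17 mm from the centre of mass, which lies towards the lens): a good place to grip from above across the 14 mm width. In the cradle the handle is free below and beside from 36 to 105 mm from the lens centre.
- tube_rack: Bystander: blue rack 75 x 130 mm with eight purple-capped tubes, 81 mm high, origin under its centre.
- foam_block: Bystander: white foam block 90 x 90 x 22 mm holding one purple-capped tube, 93 mm high in all, origin under its centre.
- slide_box: Bystander: green slide box 85 x 100 x 24 mm, origin under its centre.
- mouse: Bystander: black computer mouse 100 x 58 x 31 mm, origin under its centre.
Not all that is in view belongs to the job. What is shaped like the lens but blue is not meant.

How it is judged:
By the outcome, as a careful person would: the job done as asked, in the order asked, and still so for the second after the job is handed in, while the arm keeps its last pose, push and grip.
It also fails if it takes over 64 s, if anything falls off the work surface, if the arm or the gripper's body presses on something with over 40 N, if the wrist force passes 120 N, or if a joint passes its speed limit or range.

## Robot

A 6-joint arm with a two-finger parallel gripper is mounted at the origin on the work surface. World frame = base frame: x ahead of the robot, y to its left, z up, the work surface at z = 0. Lengths are in mm, angles in rad, forces in N, time in s.
With the tool pointing down it reaches from about 325 to 875 mm from the base axis. Payload 4.4 kg.
Tool frame: the origin (TCP) lies on the centre line of the jaws, within the pads' length; the fingertips stand ahead of it and the grasp point (between the pads) lies 6 mm ahead of it (ctrl.tcp_to_tips is the z of the fingertips in the tool frame, in mm); z points along the fingers, y is the direction in which the jaws open and shut (so a half turn about z gives the same grasp; the last joint's range is limited). The gripper opens to 85 mm and grips with 20 to 120 N. Pads are 22 mm wide; open, the fingers measure 114 mm over their backs; the gripper's body (76 mm by 85 mm) begins 54 mm behind the grasp point. The pads swing forward as they close: fully open they stand 13 mm farther back than shut.
Start: joints at [-1.474, 0.207, 1.542, -0, 1.393, -0.15], TCP at [141.018, -557.442, 256.282] pointing down, gripper open.
Joint ranges: [-2.73, 2.73], [-0.86, 2.22], [0.23, 2.46], [-1.11, 4.25], [0.08, 2.63], [-2.82, 2.82]. Speed limits (rad/s): [2.79, 2.79, 3.14, 3.14, 3.14, 3.14].

## Interface

Orientations are given as a 3x3 rotation matrix whose columns are the frame's x, y, z axes.
In Python, from plant import ctrl, sensors, optics gives the robot as it stands. Calls block until the motion is done:
- ctrl.move_ptp(position, orientation): joint-space move of the TCP to a pose.
- ctrl.move_l(position, rot=None, vel=150, threshold=None): straight line of the TCP; rot=None keeps the orientation; vel is the mean speed in mm/s. With threshold (N) it stops when the force on the tool has changed by that much, and returns True; else False.
- ctrl.set_joints(angles): joint-space move.
- ctrl.gripper_to(opening, force=None): finger opening in mm; force is the grip in N (None keeps the last); returns when the fingers have stopped.
- ctrl.hold(seconds).
- ctrl.solve_ik(position, orientation): joint angles nearest the present ones, or None.
- sensors.read_state(): the state.
- optics.grab_frame(name): name is "scene" or "top" or "wrist"; returns (picture, depth): 384x512x3 uint8, red, green, blue; 384x512 float32, mm along the optical axis (not along the pixel's ray), 0 where there is no reading.
- optics.camera_params(name): a dict with "mtx" (3x3 intrinsics, pixels), "k1" (the pictures are not rectified: a ray, as slopes to the right and down, at radius r is drawn at 1 + k1 r^2 times it, then the intrinsics apply), "R" (3x3) and "t" (3): a world point X has camera coordinates R X + t; the wrist camera has in their place "T_tool_cam" (4x4, takes a point from camera to tool coordinates, whose origin is the TCP and whose axes are the flange's). Camera axes: x right, y down, z forward; pixel columns grow to the right and rows downward; lengths in mm; the calibration is good to about 2 mm. A picture is of the moment at which its call begins: read the wrist's pose just before it. camera_params takes no time and is no camera call.
A pose or a line that the arm cannot do raises ctrl.MotionError and nothing moves.
- ctrl.finish_job(): hands the job in, once; it reports no verdict.
The state is a dict: "t": time; "q": joint angles; "qvel": joint speeds; "tau": joint torques, N m; "eef_pos": TCP position; "eef_rot": TCP orientation; "force": force on the tool from outside, world axes, zero at the start; "wrist_torque": the same for the moment, N m; "grip_width": finger opening in mm.
Only numpy, scipy, OpenCV 4.12 (cv2) and the standard library are available. Lean on these libraries where they do the work, as an engineer would, in place of code of your own. Each camera call takes 0.05 s, during which the arm holds its last target.

## Working session

There is one attempt and no reset: what is moved stays moved. The work goes in short steps, each a Python script; the robot and the scene stay as the last script left them, time stands still between calls to the robot, and variables do not carry over. Pictures are saved under pics/ and viewed, and the job is handed in when it is done.

```bash
ls; mkdir -p pics; python3 - <<'E'
from plant import ctrl, sensors, optics
import cv2, numpy as np
for n in ("scene","top","wrist"):
    im,d=optics.grab_frame(n); cv2.imwrite(f"pics/{n}0.png",im[:,:,::-1]); np.save(f"pics/{n}0.npy",d); np.save(f"pics/{n}0rgb.npy",im)
    print(n,optics.camera_params(n))
print(sensors.read_state(),ctrl.tcp_to_tips)
E
```

```text
pics
scene {'mtx': array([[454.88615494,   0.        , 255.31306771],
       [  0.        , 454.88615494, 188.1648817 ],
       [  0.        ,   0.        ,   1.        ]]), 'k1': 0.05999615868609479, 'R': array([[-0.61198746,  0.79071004,  0.01577891],
       [ 0.44841433,  0.36335645, -0.81663742],
       [-0.65145678, -0.49269637, -0.57693531]]), 't': array([ 374.34020266, -179.912397  , 1405.5090829 ])}
top {'mtx': array([[458.85653066,   0.        , 256.24668203],
       [  0.        , 458.85653066, 192.03236717],
       [  0.        ,   0.        ,   1.        ]]), 'k1': 0.05399515540329411, 'R': array([[ 1.83266783e-02, -9.99828911e-01,  2.50625388e-03],
       [-9.94934387e-01, -1.84846538e-02, -9.88123657e-02],
       [ 9.88417872e-02, -6.82655730e-04, -9.95102927e-01]]), 't': array([  -5.51808691,  594.58266877, 1120.95850291])}
wrist {'mtx': array([[281.15005065,   0.        , 251.55136617],
       [  0.        , 281.15005065, 189.29000122],
       [  0.        ,   0.        ,   1.        ]]), 'k1': -0.049784089023854866, 'T_tool_cam': array([[ 1.85734395e-03, -9.44677350e
[... 407 characters left out ...]
39351180e+00, -1.50485501e-01]), 'qvel': array([ 1.25259784e-03, -3.85466660e-03, -4.09477544e-03, -4.49981866e-04,
       -1.08023881e-03,  3.53810548e-05]), 'tau': array([-3.17581744e-04, -3.83516300e+01, -2.92039222e+01, -2.98616542e-04,
        6.58923716e-03, -1.00540336e-07]), 'eef_pos': array([ 140.9745479 , -556.88203129,  255.34492736]), 'eef_rot': array([[ 9.69453550e-01,  2.45274908e-01, -1.84269599e-04],
       [ 2.45274824e-01, -9.69451832e-01,  1.84576937e-03],
       [ 2.74080413e-04, -1.83458436e-03, -9.99998280e-01]]), 'force': array([-0.81691668, -0.39245486, -0.37209853]), 'wrist_torque': array([-0.05010677,  0.00346766,  0.02876995]), 'grip_width': 85.41991730101789} 25.0
```

View pics/scene0.png

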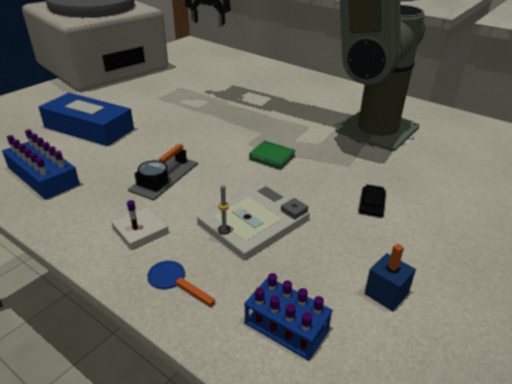

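View pics/top0.png

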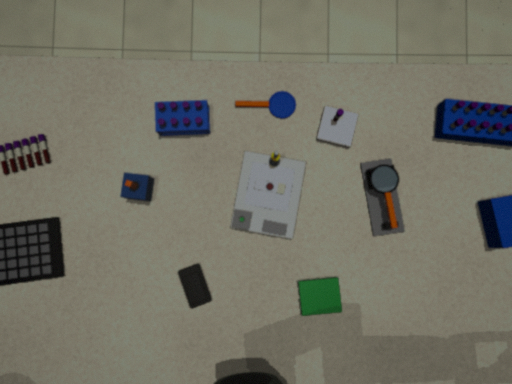

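View pics/wrist0.png

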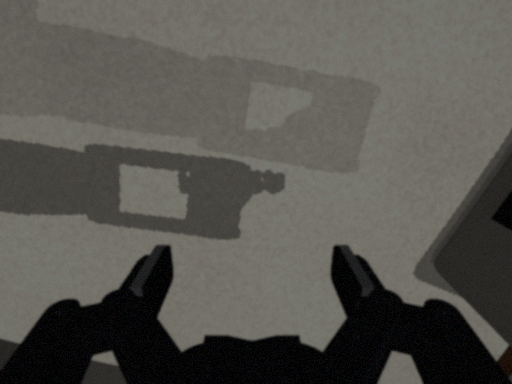

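The scene shows the real lens (black rim, orange handle) on its grey cradle, at scene (153,173) and top (383,180). A blue look-alike lies loose at top (281,105). The stylus stands in the blue block at top (131,186), and the viewer is at top (270,195) with its button at bottom left (242,219). Next I'll enlarge these.

```bash
cat > h.py <<'E'
import numpy as np, cv2
from plant import ctrl, sensors, optics
def cam(name, st=None):
    p=optics.camera_params(name)
    if name=="wrist":
        T=np.eye(4);T[:3,:3]=st["eef_rot"];T[:3,3]=st["eef_pos"]
        M=T@p["T_tool_cam"]; R=M[:3,:3].T; t=-R@M[:3,3]
    else: R,t=p["R"],p["t"]
    return p["mtx"],p["k1"],np.array(R),np.array(t)
def proj(c,X):
    K,k,R,t=c; X=np.atleast_2d(X); P=X@R.T+t; s=P[:,:2]/P[:,2:]; s=s*(1+k*(s**2).sum(1,keepdims=True))
    return s@K[:2,:2].T+K[:2,2]
def ray(c,uv):
    K,k,R,t=c; d=(np.asarray(uv,float)-K[:2,2])/np.array([K[0,0],K[1,1]]); s=d.copy()
    for _ in range(20): s=d/(1+k*(s@s))
    return -R.T@t, R.T@np.array([s[0],s[1],1.])
def onz(c,uv,z):
    o,d=ray(c,uv); return o+d*(z-o[2])/d[2]
def bypix(c,uv,depth):
    o,d=ray(c,uv); return o+d*depth
def down(yaw): # tool z down, tool y (jaw) direction at angle yaw in world xy
    y=np.array([np.cos(yaw),np.sin(yaw),0]);z=np.array([0,0,-1.]);return np.stack([np.cross(y,z),y,z],1)
def crop(im,x0,y0,x1,y1,f,fn):
    cv2.imwrite(fn,cv2.resize(im[y0:y1,x0:x1,::-1],None,fx=f,fy=f,interpolation=cv2.INTER_CUBIC))
E
python3 - <<'E'
from h import *
im=np.load("pics/top0rgb.npy");d=np.load("pics/top0.npy")
A=cv2.resize(im[140:250,220:320,::-1],None,fx=5,fy=5,interpolation=cv2.INTER_CUBIC)
B=cv2.resize(im[160:215,110:165,::-1],None,fx=5,fy=5,interpolation=cv2.INTER_CUBIC)
C=cv2.resize(im[150:240,350:410,::-1],None,fx=5,fy=5,interpolation=cv2.INTER_CUBIC)
cv2.imwrite("pics/A.png",A)
h=max(B.shape[0],C.shape[0]);cc=np.zeros((h,B.shape[1]+C.shape[1],3),np.uint8);cc[:B.shape[0],:B.shape[1]]=B;cc[:C.shape[0],B.shape[1]:]=C
cv2.imwrite("pics/BC.png",cc)
c=cam("top")
for n,uv,z in [("smear",(270,187),27),("button",(242,219),33),("post",(276,158),140),("stylus",(129,185),174),("lens",(383,180),50),("handle end",(392,227),59)]:
    v=d[int(uv[1]),int(uv[0])]; print(n,onz(c,uv,z).round(),bypix(c,uv,v).round())
E
```

```text
smear [608. -29.  27.] [608. -29.  30.]
button [526.  40.  33.] [526.  40.  34.]
post [662. -38. 140.] [669. -40. 100.]
stylus [590. 284. 174.] [596. 298. 121.]
lens [ 628. -306.   50.] [ 628. -305.   54.]
handle end [ 513. -324.   59.] [ 513. -324.   58.]
```

View pics/A.png

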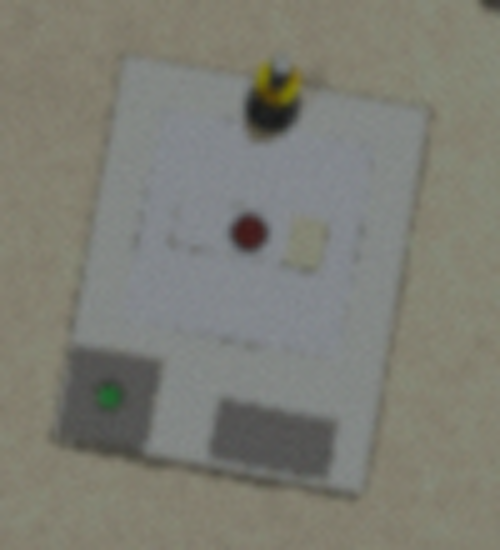

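View pics/BC.png

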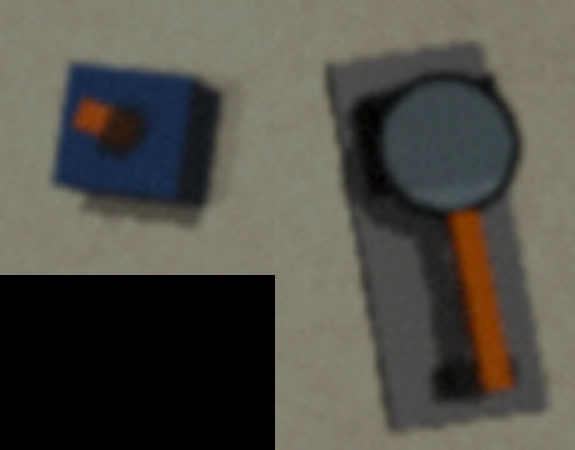

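The enlarged crops confirm the targets. The smear is the only dark red dot, at top (270,187). The pale patch beside it at (281,188) is a label. The lens is the black-rimmed one with clear glass. The coarse distances agree with the given sizes (smear to button 107 mm, expected 108.4). I'll take wrist close-ups on the way.

```bash
python3 - <<'E'
from h import *
import pickle
for n,x,y,z in [("lens",595,-310,235),("viewer",640,-15,245),("stylus",625,293,250)]:
    ctrl.move_ptp([x,y,z],down(-np.pi/2)); ctrl.hold(0.2)
    st=sensors.read_state(); im,d=optics.grab_frame("wrist")
    pickle.dump((st,im,d),open(f"pics/w_{n}.pkl","wb")); cv2.imwrite(f"pics/w_{n}.png",im[:,:,::-1]); print(st["t"],st["eef_pos"],st["q"],st["force"])
E
```

```text
2.225 [ 594.46042436 -310.96683862  235.16072691] [-6.10759522e-01  4.22751465e-01  1.30593209e+00 -1.07752308e-04
  1.41269555e+00  9.61571512e-01] [-0.30895007  0.46392264 -0.17978872]
3.6167 [640.05119868 -16.70402558 244.82255988] [-1.61013298e-01  3.51866238e-01  1.38208240e+00 -2.64430312e-04
  1.40780329e+00  1.41217011e+00] [ 0.10787513 -0.15840912 -0.17029506]
5.0417 [625.65915795 291.28302131 250.05174134] [ 3.10583771e-01  4.53194873e-01  1.23241900e+00 -2.20867970e-04
  1.45598604e+00  1.88386652e+00] [-0.36468097  0.42465992  1.01387614]
```

View pics/w_lens.png

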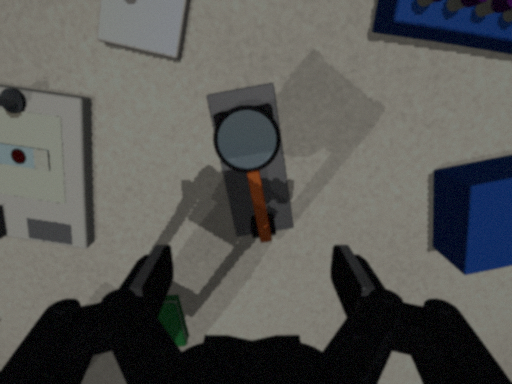

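View pics/w_viewer.png

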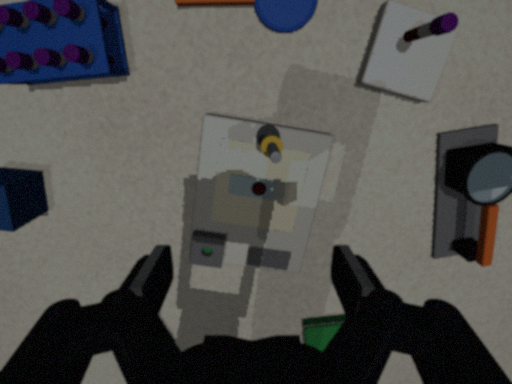

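View pics/w_stylus.png

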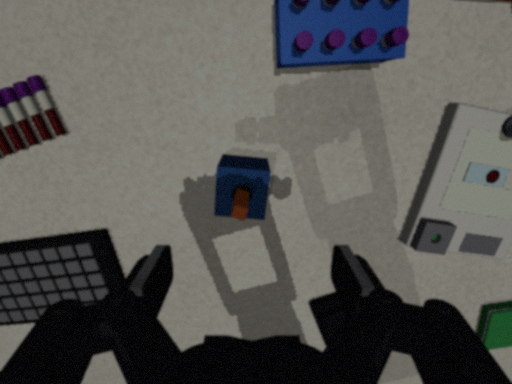

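The wrist views show the lens at (247,138) with its handle running to (265,240). The viewer has the smear at (259,188), button (207,251) and post/collar (269,143). The stand is at (242,190) with the orange grip at (241,203). I'll enlarge these and locate them by colour.

```bash
cat > seg.py <<'E'
from h import *
import pickle
def hsv(im): return cv2.cvtColor(im,cv2.COLOR_RGB2HSV).astype(int)
def blobs(m,amin=8):
    n,l,s,c=cv2.connectedComponentsWithStats(m.astype(np.uint8),connectivity=8)
    return sorted([(s[i,4],c[i].round(2),s[i,:4]) for i in range(1,n) if s[i,4]>=amin],key=lambda a:-a[0])
def masks(im):
    H=hsv(im);h,s,v=H[...,0],H[...,1],H[...,2]
    return dict(red=((h<6)|(h>172))&(s>110)&(v>35)&(v<140), green=(h>50)&(h<80)&(s>110)&(v>40), orange=(h>=4)&(h<15)&(s>170)&(v>60), yellow=(h>20)&(h<32)&(s>140)&(v>60), blue=(h>100)&(h<125)&(s>130)&(v>40))
E
python3 - <<'E'
from seg import *
D={n:pickle.load(open(f"pics/w_{n}.pkl","rb")) for n in("lens","viewer","stylus")}
fr=[(n,cam("wrist",D[n][0]),D[n][1],D[n][2]) for n in D]+[(n,cam(n),np.load(f"pics/{n}0rgb.npy"),np.load(f"pics/{n}0.npy")) for n in("top","scene")]
for n,c,im,d in fr:
    M=masks(im)
    print("==",n)
    for k,z in [("red",27),("green",33),("orange",52),("yellow",100)]:
        for a,ct,b in blobs(M[k])[:5]:
            print(k,a,ct,b,onz(c,ct,z).round(1),bypix(c,ct,d[int(ct[1]+.5),int(ct[0]+.5)]).round(1))
a=D["viewer"][1];b=D["stylus"][1];e=D["lens"][1]
crop(a,190,105,340,300,3,"pics/c1.png");crop(b,205,145,285,230,6,"pics/c2.png");crop(e,195,75,305,250,3,"pics/c3.png")
E
```

```text
== lens
red 89 [ 17.76 155.81] [ 13 151  11  11] [609.1 -26.4  27. ] [608.8 -25.1  25.5]
green 128 [179.76 338.04] [174 329  12  17] [ 331.  -203.7   33. ] [ 320.9 -200.6   23.8]
orange 632 [258.16 200.3 ] [247 171  23  70] [ 561.2 -319.3   52. ] [ 563.7 -319.1   58.3]
== viewer
green 629 [320.44 335.08] [304 324  37  27] [ 372.  -123.5   33. ] [ 362.1 -126.5   23.7]
green 33 [207. 250.] [204 248   7   5] [523.8  42.5  33. ] [523.2  42.7  32. ]
orange 557 [489.14 234.34] [481 205  17  60] [ 555.1 -324.    52. ] [ 558.5 -317.7   58.4]
orange 255 [212.24   1.17] [176   0  78   4] [809.1  20.5  52. ] [819.8  25.2  12.9]
yellow 213 [270.29 142.55] [261 135  21  20] [679.6 -34.9 100. ] [724.4 -17.4 361.9]
== stylus
red 135 [ 53.2  121.75] [ 46 110  17  25] [678.9 531.5  27. ] [677.7 540.8  13.9]
red 131 [ 26.02 132.54] [ 18 121  18  24] [666.5 570.   27. ] [664.9 580.8  13.9]
red 126 [ 12.66 137.28] [  5 126  16  24] [661.  589.5  27. ] [659.1 601.4  13.4]
red 125 [ 39.46 127.22] [ 32 115  16  25] [672.7 550.7  27. ] [671.3 560.6  14.1]
red 75 [492.47 176.24] [488 171  10  11] [609.8 -25.
[... 1131 characters left out ...]
]
yellow 42 [274.71 157.21] [271 153   9   8] [671.3 -36.7 100. ] [669.4 -36.3 110.9]
== scene
red 13 [247.   216.15] [245 215   5   3] [609.2 -25.7  27. ] [609.4 -25.6  27.2]
green 551 [271.99 152.09] [250 142  44  22] [ 358.7 -139.9   33. ] [ 346.1 -148.6   23.9]
green 106 [269.92 162.  ] [250 155  43  14] [ 402.7 -114.5   33. ] [ 381.6 -129.3   17. ]
orange 327 [195.27 291.78] [177 278  37  28] [853.3  54.1  52. ] [831.3  30.1  16.3]
orange 207 [395.45 256.9 ] [389 245  14  25] [552.4 290.6  52. ] [604.5 303.9  99. ]
orange 132 [171.06 152.89] [160 145  22  17] [ 553.2 -320.4   52. ] [ 561.6 -310.7   59.6]
yellow 43 [223.   206.51] [219 203   9   8] [686.6 -26.1 100. ] [679.7 -32.3  92.8]
```

View pics/c1.png

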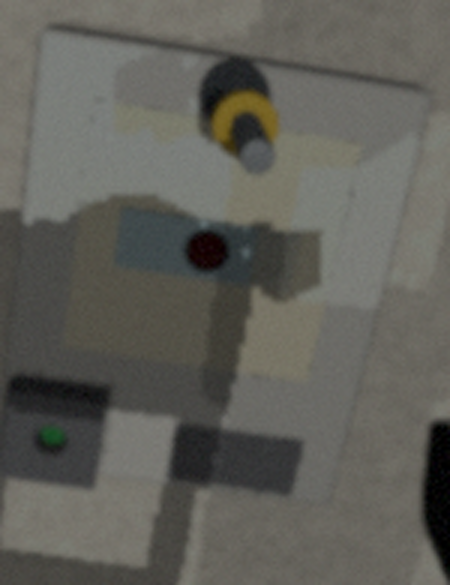

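View pics/c2.png

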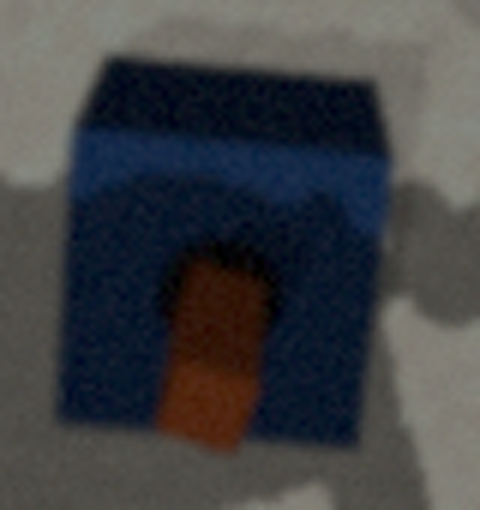

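View pics/c3.png

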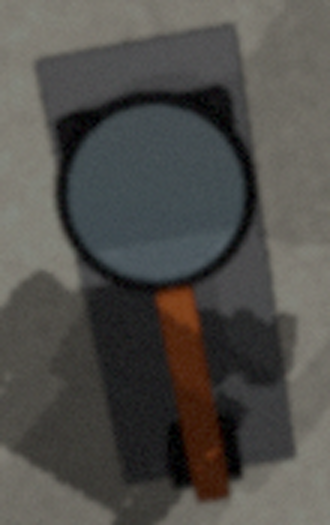

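```bash
python3 - <<'E'
from seg import *
ctrl.move_ptp([580,302,200],down(-np.radians(105))); ctrl.hold(0.3)
st=sensors.read_state(); im,d=optics.grab_frame("wrist")
pickle.dump((st,im,d),open(f"pics/w_sty2.pkl","wb"))
c=cam("wrist",st); M=masks(im)
for k in("orange","blue"):
    for a,ct,b in blobs(M[k],50)[:2]: print(k,a,ct,b,onz(c,ct,120),d[int(ct[1]),int(ct[0])])
print(st["t"],st["eef_pos"])
# pixels by height: top of grip and block top
v,u=np.nonzero((M["orange"]|M["blue"])&(d>0))
P=np.array([bypix(c,(a,b),d[b,a]) for a,b in zip(u,v)])
o=M["orange"][v,u]
t=P[o&(P[:,2]>114)&(P[:,2]<126)]; print("griptop",len(t),cv2.minAreaRect(t[:,:2].astype(np.float32)),t.mean(0))
t=P[~o&(P[:,2]>61)&(P[:,2]<71)]; print("blocktop",len(t),cv2.minAreaRect(t[:,:2].astype(np.float32)),t.mean(0))
cv2.imwrite("pics/w_sty2.png",im[:,:,::-1])
crop(im,160,60,340,280,3,"pics/c4.png")
E
```

```text
orange 332 [243.75 184.79] [235 173  18  22] [601.5441682  302.03750452 120.        ] 209.08276
blue 2878 [245.32 161.65] [209 131  72  70] [618.24293114 296.25058475 120.        ] 253.1228
blue 130 [265.92   2.92] [255   0  28  10] [712.57968927 257.21984996 120.        ] 268.3395
5.775 [581.59327887 301.95113548 201.60152568]
griptop 317 ((600.6103515625, 302.5860595703125), (12.859504699707031, 13.652751922607422), 75.11400604248047) [600.97869159 302.17938504 119.22583819]
blocktop 2874 ((600.6671752929688, 302.388671875), (57.97890090942383, 58.9636116027832), 84.37803649902344) [605.53068192 301.05426188  65.54207702]
```

View pics/c4.png

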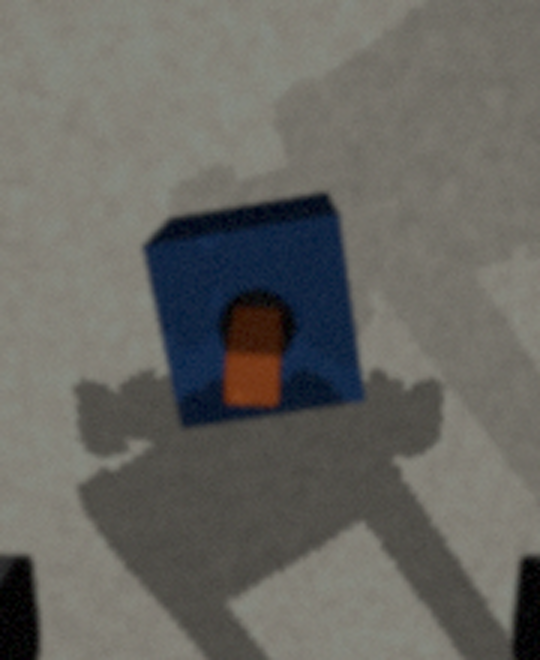

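The grip is upright and in line with the jaws (yaw -15°, 13×13.6 mm measured against 14), centred with the block at (600.7, 302.4). Grasping it now.

```bash
python3 - <<'E'
from seg import *
def S(n): 
    s=sensors.read_state(); print(n,round(s["t"],2),s["eef_pos"].round(2),s["force"].round(2),round(s["grip_width"],2))
S("0")
ctrl.gripper_to(45); R=down(-np.radians(105))
ctrl.move_l([600.7,302.4,170],R,150); ctrl.hold(.2); S("above")
ctrl.move_l([600.7,302.4,106],R,100); S("down"); ctrl.hold(.3);S("down")
ctrl.gripper_to(5,50); ctrl.hold(.2); S("grip")
ctrl.move_l([600.7,302.4,116],R,60); ctrl.hold(.2); S("lift10")
im,d=optics.grab_frame("wrist"); crop(im,160,100,340,320,3,"pics/g1.png")
E
```

```text
0 5.83 [581.28 301.97 201.23] [-0.31 -0.31 -0.16] 85.32
above 6.89 [600.9  302.72 171.19] [0.63 0.02 0.24] 44.7
down 7.68 [601.18 302.54 106.45] [-0.37  0.52  1.24] 45.01
down 7.98 [601.15 302.58 106.88] [ 0.79 -0.09 -0.37] 45.23
grip 8.56 [600.86 302.43 106.23] [-0.85  0.18  0.48] 13.25
lift10 9.07 [600.46 302.33 115.69] [ 0.52 -0.48  0.06] 13.4
```

View pics/g1.png

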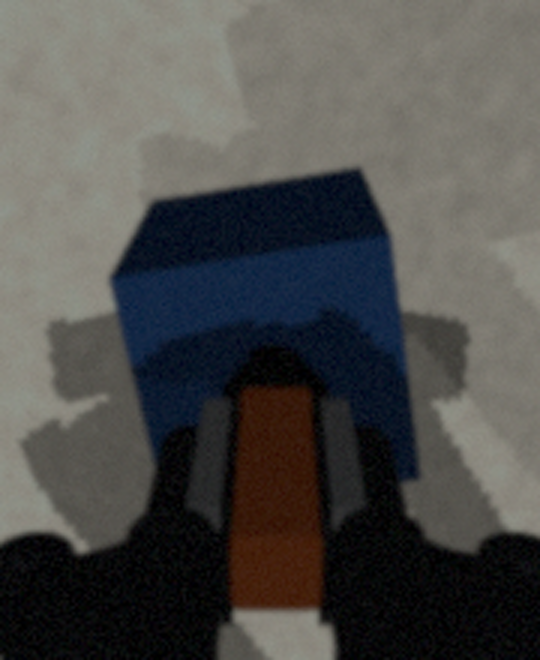

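The stylus is held squarely, with the grip between the pads at crop (275,500). I'll lift it out and stop above the button to compare tip and button in one picture.

```bash
python3 - <<'E'
from seg import *
def S(n): 
    s=sensors.read_state(); print(n,round(s["t"],2),s["eef_pos"].round(2),s["force"].round(2),round(s["grip_width"],2)); return s
R=down(-np.radians(105))
ctrl.move_l([600.7,302.4,190],R,120)
ctrl.move_l([525,41,190],R,250)
ctrl.move_l([525,41,153],R,120); ctrl.hold(.3); st=S("above")
im,d=optics.grab_frame("wrist"); pickle.dump((st,im,d),open("pics/w_btn.pkl","wb"))
crop(im,170,120,330,300,4,"pics/b1.png")
c=cam("wrist",st); tip=st["eef_pos"]+[0,0,-98]
print("tip px",proj(c,[tip]))
for a,ct,b in blobs(masks(im)["green"],8)[:4]: print(a,ct,b,onz(c,ct,33))
T,k1,Rr,t=cam("top"); im2,_=optics.grab_frame("top"); crop(im2,220,140,320,250,5,"pics/b2.png")
E
```

```text
above 11.89 [525.62  40.97 153.86] [-0.39 -0.44  0.04] 13.42
tip px [[250.69329052 200.76628463]]
4960 [459.69 293.24] [412 252  92  84] [ 356.1799652 -145.5956319   33.       ]
90 [249.22 192.24] [244 188  12  10] [525.27290348  42.50522729  33.        ]
```

View pics/b1.png

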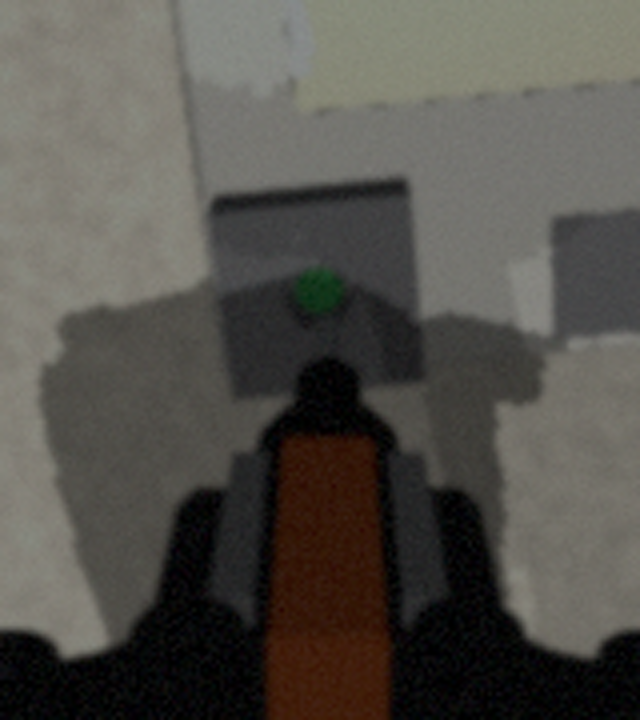

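```bash
python3 - <<'E'
from seg import *
st,im,d=pickle.load(open("pics/w_btn.pkl","rb"))
b=np.clip(im.astype(float)*2.6,0,255).astype(np.uint8); crop(b,215,160,295,230,9,"pics/b3.png")
c=cam("wrist",st)
for q in [(212,200),(408,180),(422,378),(235,398)]: print(onz(c,(170+q[0]/4,120+q[1]/4),40).round(1))
for z in(98,): print([proj(c,[st["eef_pos"]+[0,0,-k]]).round(1) for k in (98,74,68)])
E
```

```text
[552.8  58.1  40. ]
[546.3  16.9  40. ]
[501.1  24.5  40. ]
[507.2  66.5  40. ]
[array([[250.7, 200.8]]), array([[250.6, 212.6]]), array([[250.6, 216. ]])]
```

View pics/b3.png

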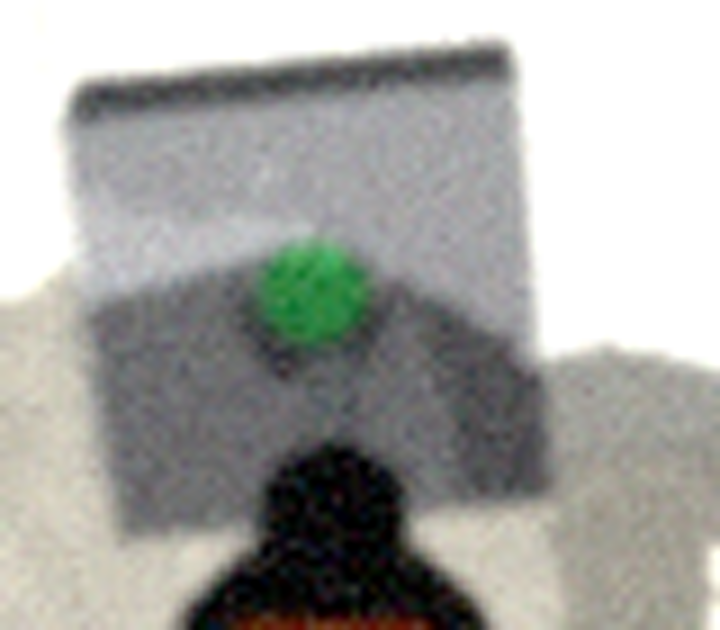

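View pics/b2.png

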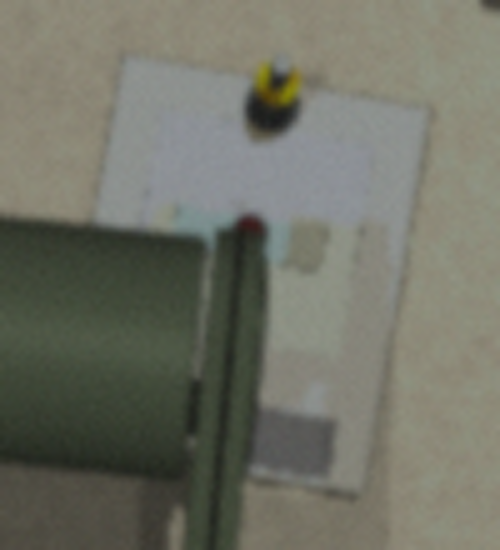

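The brightened picture shows the grey pin ending near (253,201.5) and the button at (249.9,192.4). Both are in the same camera, so I'll correct by their difference.

```bash
python3 - <<'E'
from seg import *
st,im,d=pickle.load(open("pics/w_btn.pkl","rb")); c=cam("wrist",st)
z=st["eef_pos"][2]-98
tip=onz(c,(253,201.5),z); btn=onz(c,(249.9,192.4),33); print(tip,btn,btn-tip,d[202,253],d[192,250])
t=st["eef_pos"][:2]+(btn-tip)[:2]; print("TCP target",t)
R=down(-np.radians(105))
ctrl.move_l([*t,143],R,60); ctrl.hold(.3)
st=sensors.read_state(); im,d=optics.grab_frame("wrist"); pickle.dump((st,im,d),open("pics/w_btn2.pkl","wb"))
b=np.clip(im.astype(float)*2.6,0,255).astype(np.uint8); crop(b,215,160,295,230,9,"pics/b4.png"); print(st["eef_pos"],st["force"],st["t"])
E
```

```text
[524.50583935  39.30414436  55.86235873] [524.96844219  41.95368738  33.        ] [  0.46260284   2.64954303 -22.86235873] 223.56546 253.53969
TCP target [526.08112907  43.61990972]
[526.2301059   43.58981569 143.16160584] [-0.14036218  0.17733718 -1.0810801 ] 12.6167
```

View pics/b4.png

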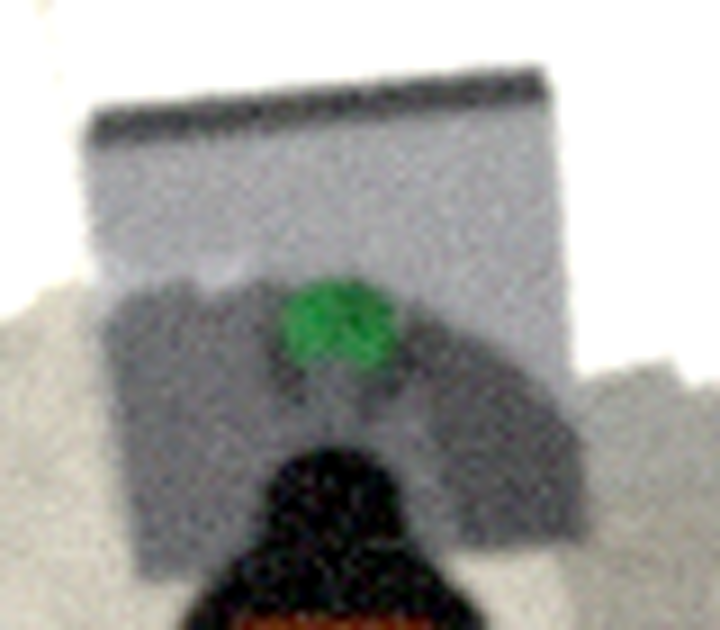

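The pin tip, at crop (340,355), now overlaps the lower edge of the button, and they line up laterally. I'll check the fore-aft difference, then press with a force stop.

```bash
python3 - <<'E'
from seg import *
st,im,d=pickle.load(open("pics/w_btn2.pkl","rb")); c=cam("wrist",st)
z=st["eef_pos"][2]-98
tip=onz(c,(252.8,160+358/9),z); btn=onz(c,(215+341/9,160+328/9),33); e=(btn-tip)[:2]; print(e, proj(c,[[*tip[:2],33]]))
t=np.array([526.2,43.5])+np.clip(e,-1.5,1.5); print(t)
R=down(-np.radians(105))
ctrl.move_l([*t,137],R,40); ctrl.hold(.3); f0=sensors.read_state()["force"]
print(f0)
r=ctrl.move_l([*t,122],R,15,threshold=9); 
for i in range(4):
    ctrl.hold(.1); s=sensors.read_state(); print(r,s["t"],s["eef_pos"].round(2),(s["force"]-f0).round(2),s["grip_width"])
im,d=optics.grab_frame("wrist"); b=np.clip(im.astype(float)*2.6,0,255).astype(np.uint8); crop(b,215,150,295,220,9,"pics/b5.png")
E
```

```text
[-1.62568161  0.29686023] [[252.73984931 194.65348026]]
[524.7         43.79686023]
[ 0.25913414  0.14385799 -0.11635127]
True 14.1333 [524.98  43.78 125.95] [-1.25  0.21  5.85] 13.683155439490216
True 14.2333 [524.95  43.78 125.94] [-0.99 -1.01  5.65] 12.88621325660683
True 14.3333 [524.93  43.79 125.94] [-2.22 -0.86  5.5 ] 13.120272390499025
True 14.4333 [524.97  43.78 125.97] [-1.46  0.03  5.94] 13.691109454945183
```

View pics/b5.png

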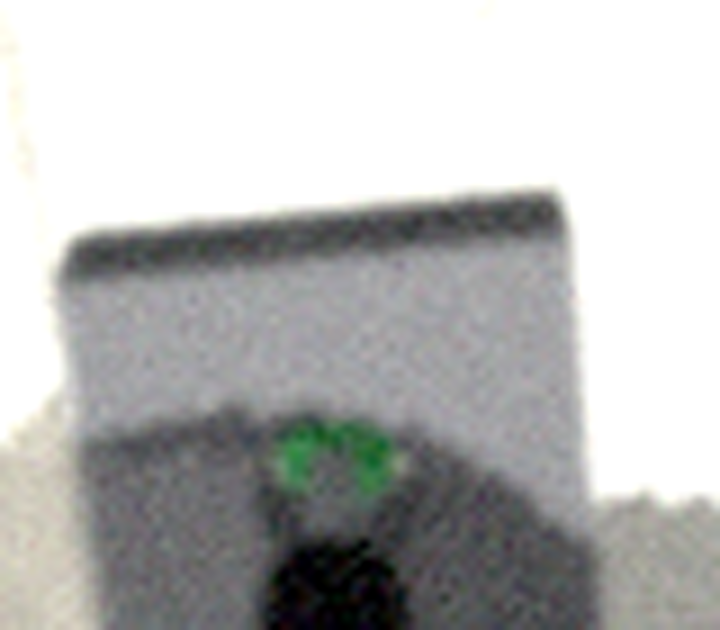

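The tip is at z≈28 and the button is depressed with 5.7 N on it (4.2 N holds it fully down). I'll push slightly further to confirm it has bottomed, then retreat.

```bash
python3 - <<'E'
from seg import *
R=down(-np.radians(105)); x,y=524.7,43.8
r=ctrl.move_l([x,y,124.3],R,15,threshold=8)
for i in range(3):
    ctrl.hold(.1); s=sensors.read_state(); print(r,s["t"],s["eef_pos"].round(2),s["force"].round(2))
ctrl.move_l([x,y,150],R,60); ctrl.hold(.2)
s=sensors.read_state(); im,d=optics.grab_frame("wrist"); b=np.clip(im.astype(float)*2.6,0,255).astype(np.uint8); crop(b,215,150,295,250,6,"pics/b6.png"); print(s["eef_pos"],s["force"],s["grip_width"])
E
```

```text
False 14.8333 [525.17  43.77 125.76] [-3.36 -0.07 10.04]
False 14.9333 [525.16  43.77 125.75] [-2.39  0.47  9.05]
False 15.0333 [525.18  43.76 125.76] [-2.93 -0.28  9.19]
[524.2436816   43.82945702 149.41667956] [-0.06309081 -0.16236542 -0.05042075] 13.389542447483182
```

View pics/b6.png

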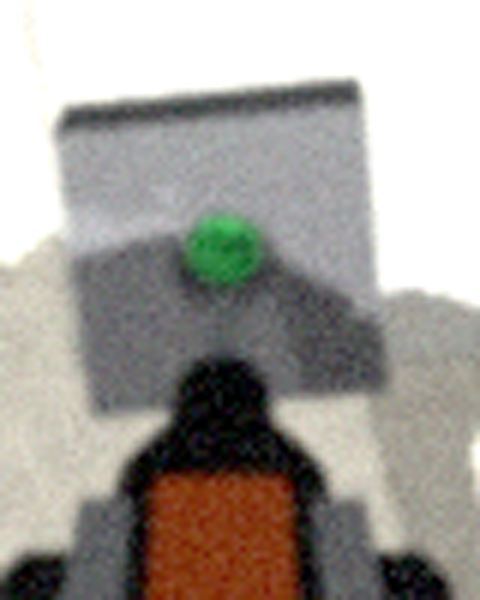

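The button bottomed out: force rose to 9.2 N with only 0.2 mm more travel, and it sprang back up after release. Now I'll return the stylus.

```bash
python3 - <<'E'
from seg import *
def S(n): 
    s=sensors.read_state(); print(n,round(s["t"],2),s["eef_pos"].round(2),s["force"].round(2),round(s["grip_width"],2)); return s
R=down(-np.radians(105))
ctrl.move_l([524.7,43.8,190],R,150)
ctrl.move_l([600.8,302.4,190],R,250); ctrl.hold(.2)
print(ctrl.move_l([600.8,302.4,112],R,100,threshold=5)); S("a")
print(ctrl.move_l([600.8,302.4,105.5],R,20,threshold=3)); S("b")
ctrl.gripper_to(40); ctrl.hold(.2); S("open")
ctrl.move_l([600.8,302.4,185],R,150)
ctrl.move_l([580,302,200],R,150); ctrl.hold(.3)
st=S("end");im,d=optics.grab_frame("wrist"); c=cam("wrist",st);M=masks(im)
v,u=np.nonzero((M["orange"]|M["blue"])&(d>0))
P=np.array([bypix(c,(a,b),d[b,a]) for a,b in zip(u,v)]);o=M["orange"][v,u]
t=P[o&(P[:,2]>112)&(P[:,2]<130)]; print("griptop",len(t),cv2.minAreaRect(t[:,:2].astype(np.float32)),t.mean(0))
crop(im,160,60,340,280,3,"pics/s5.png")
im,d=optics.grab_frame("scene"); crop(im,340,210,440,310,6,"pics/s6.png")
E
```

```text
False
a 18.63 [601.47 302.66 112.82] [0.67 0.34 0.14] 13.5
True
b 19.01 [601.23 302.54 106.2 ] [-0.54  0.32  5.3 ] 13.24
open 19.58 [600.2  302.19 104.57] [ 0.35 -0.28  0.41] 40.0
end 20.89 [580.16 301.8  199.27] [-0.82 -0.79 -0.5 ] 39.96
griptop 326 ((601.0819702148438, 301.5428771972656), (12.6525239944458, 13.110589981079102), 74.27168273925781) [601.69370532 301.61080014 119.10762686]
```

View pics/s5.png

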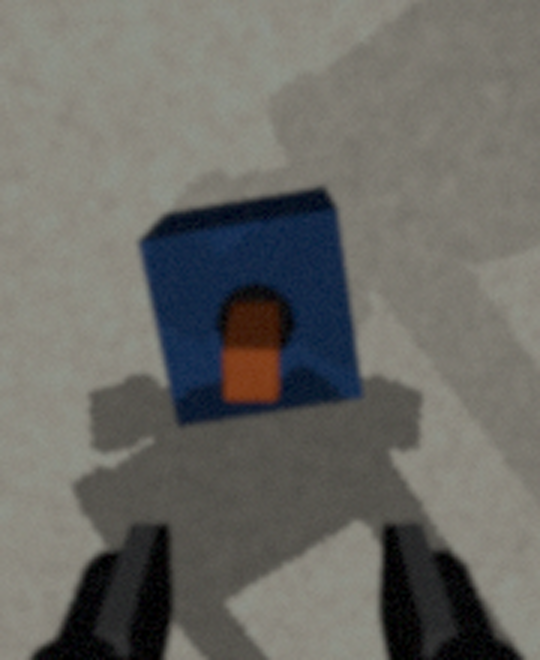

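View pics/s6.png

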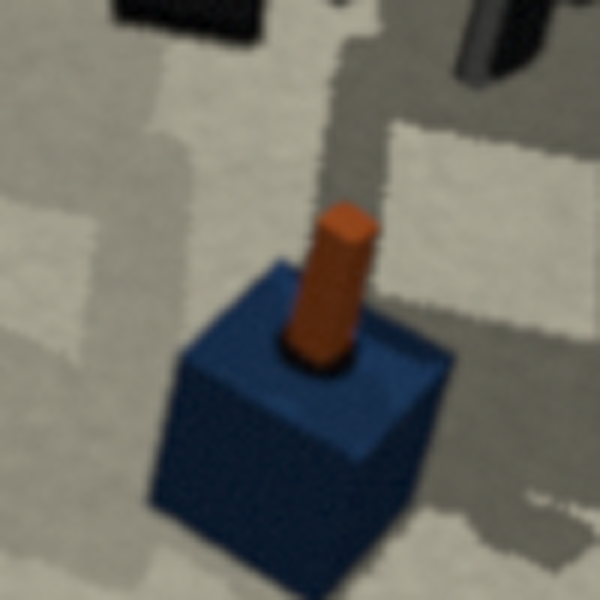

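The stylus is home: its grip top is at z 119 as at the start, upright, with the flange on the block. Next is the collar height. I'll triangulate it from the frames I have and take a tilted close wrist view.

```bash
cat > collar.py <<'E'
from seg import *
def zfit(c,uv,xy):
    # z on vertical axis at xy closest to the ray
    o,d=ray(c,uv); z=np.linspace(60,140,801); X=np.c_[np.full(801,xy[0]),np.full(801,xy[1]),z]
    p=proj(c,X); e=np.hypot(*(p-uv).T); i=e.argmin(); return z[i],e[i],p[i]
E
python3 - <<'E'
from collar import *
smear=np.array([609.3,-26.]); a=np.radians(-9); post=smear+66*np.array([np.cos(a),np.sin(a)]); print(post)
im=np.load("pics/scene0rgb.npy"); print(zfit(cam("scene"),np.array([223,206.51]),post))
st,im,d=pickle.load(open("pics/w_viewer.pkl","rb")); print(zfit(cam("wrist",st),np.array([270.29,142.55]),post))
print(zfit(cam("top"),np.array([274.71,157.21]),post))
for tilt in (30,40,50,60):
  for D in (230,260):
    t=np.radians(tilt); x=np.array([-np.cos(t),0,-np.sin(t)]);z=np.array([np.sin(t),0,-np.cos(t)]);R=np.stack([x,np.cross(z,x),z],1)
    T=optics.camera_params("wrist")["T_tool_cam"]; ax=R@T[:3,2]; C=np.array([*post,100])-D*ax; tcp=C-R@T[:3,3]
    q=ctrl.solve_ik(tcp,R); print(tilt,D,tcp.round(),C.round(),None if q is None else np.round(q,2))
E
```

```text
[674.48743048 -36.32467469]
(np.float64(87.8), np.float64(0.24402026088950682), array([223.24395502, 206.51564212]))
(np.float64(70.5), np.float64(0.6624821066824219), array([269.66734223, 142.77622963]))
(np.float64(83.4), np.float64(0.4537454173457826), array([274.26918017, 157.10246962]))
30 230 [632. -37. 191.] [501. -36. 250.] [-0.25  0.14  1.85  0.21  0.65 -1.96]
30 260 [610. -37. 211.] [478. -37. 270.] [-0.27  0.06  1.89  0.21  0.69 -1.96]
40 230 [617. -37. 183.] [477. -36. 218.] [-0.29  0.08  2.01  0.47  0.41 -2.23]
40 260 [591. -37. 198.] [451. -37. 233.] [-0.31 -0.    2.06  0.46  0.45 -2.23]
50 230 [604. -37. 171.] [460. -36. 182.] None
50 260 [576. -37. 182.] [432. -37. 193.] None
60 230 [592. -37. 158.] [449. -36. 143.] [-0.36  0.13  2.26  2.26  0.41  2.22]
60 260 [563. -37. 164.] [419. -37. 149.] [-0.4   0.06  2.33  2.19  0.42  2.27]
```

```bash
python3 - <<'E'
from collar import *
post=np.array([674.5,-36.3]); D=230
ctrl.move_l([560,250,230],None,250)
t=np.radians(40); x=np.array([-np.cos(t),0,-np.sin(t)]);z=np.array([np.sin(t),0,-np.cos(t)]);R=np.stack([x,np.cross(z,x),z],1)
T=optics.camera_params("wrist")["T_tool_cam"]; ax=R@T[:3,2]; C=np.array([*post,95])-D*ax; tcp=C-R@T[:3,3]
ctrl.move_ptp(tcp+[0,0,40],R); ctrl.move_l(tcp,R,100); ctrl.hold(.3)
st=sensors.read_state(); im,d=optics.grab_frame("wrist"); pickle.dump((st,im,d),open("pics/w_col.pkl","wb")); print(st["t"],st["eef_pos"])
cv2.imwrite("pics/col.png",im[:,:,::-1]); b=np.clip(im.astype(float)*2,0,255).astype(np.uint8); crop(b,200,100,320,260,4,"pics/col2.png")
E
```

```text
25.7833 [617.51369423 -37.13774172 178.53893835]
```

View pics/col.png

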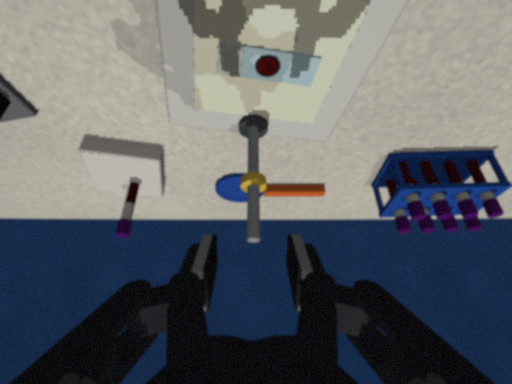

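View pics/col2.png

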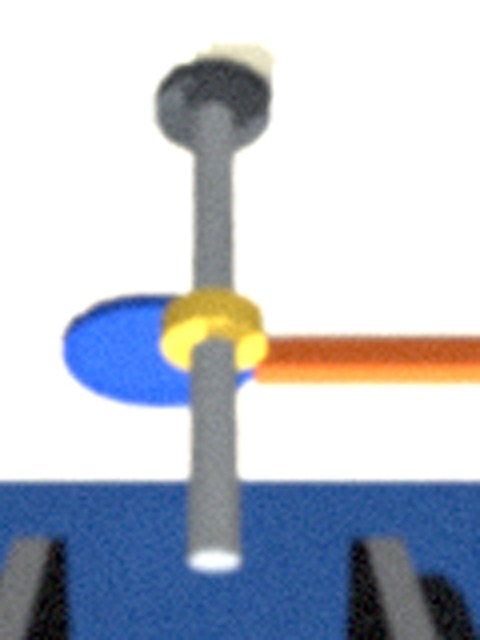

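The picture is upside down: post base at (253,125), collar (254,183), post top (253.5,240), smear (267,65). I'll fit the collar height using the post top (140 mm) and the smear as references.

```bash
python3 - <<'E'
from collar import *
from scipy.optimize import least_squares
st,im,d=pickle.load(open("pics/w_col.pkl","rb")); c=cam("wrist",st); M=masks(im)
H=hsv(im); y=(H[...,0]>18)&(H[...,0]<34)&(H[...,1]>120)&(H[...,2]>60)
bl=[b for b in blobs(y,20)]; print([ (b[0],b[1],b[2]) for b in bl[:3]])
r=min(bl,key=lambda b:abs(b[1]-[254,182]).sum())
bb=r[2]; top,bot,lf,rt=bb[1]-.5,bb[1]+bb[3]-.5,bb[0]-.5,bb[0]+bb[2]-.5; print(top,bot,lf,rt)
rd=min(blobs(M["red"],10),key=lambda b:abs(b[1]-[267,65]).sum()); print(rd)
v,u=np.nonzero(y[160:210,220:290]);dd=d[160:210,220:290][v,u]; P=np.array([bypix(c,(a+220,b+160),e) for a,b,e in zip(u,v,dd) if e>0]); 
P=P[abs(P[:,1]+36)<14];print("depth pts z",np.percentile(P[:,2],[2,10,50,90,98]).round(1),P.mean(0).round(1))
th=np.linspace(0,2*np.pi,60)
def hull(x,yy,z): 
    return proj(c,np.r_[np.c_[x+11*np.cos(th),yy+11*np.sin(th),0*th+z-4],np.c_[x+11*np.cos(th),yy+11*np.sin(th),0*th+z+4]])
def res(p):
    x,yy,zc,dz=p; h=hull(x,yy,zc-dz); a=np.radians(-9)
    return np.r_[proj(c,[[x,yy,140-dz]])[0]-[253.5,240], (h[:,1].min()-top),(h[:,1].max()-bot),(h[:,0].min()-lf),(h[:,0].max()-rt), proj(c,[[x-66*np.cos(a),yy-66*np.sin(a),27-dz]])[0]-rd[1], dz/1.5]
s=least_squares(res,[674,-36,95,0]); print(s.x,s.fun.round(2))
s2=least_squares(lambda p:res([*p,0]),[674,-36,95]); print(s2.x,s2.fun.round(2))
cs=cam("scene"); 
E
```

```text
[(np.int32(330), array([253.17, 181.11]), array([241, 172,  26,  20], dtype=int32))]
171.5 191.5 240.5 266.5
(np.int32(311), array([267.17,  65.51]), array([257,  57,  21,  18], dtype=int32))
depth pts z [86.5 87.9 92.7 93.6 93.9] [668.3 -36.2  91.6]
[ 6.74147654e+02 -3.58592839e+01  8.91342124e+01  4.95061959e-01] [ 0.02  0.07 -1.18  1.17 -0.54  0.22  0.27  0.14  0.33]
[673.66340865 -35.87318235  88.94702785] [ 0.01  0.48 -1.21  1.2  -0.58  0.24  0.3  -0.02  0.  ]
```

The collar centre is at z = 89.2 mm (fit 89.1, depth of its top face 93.6, residuals about 1 px), inside the 80–115 range. The smear from this flipped view, (608.7, -25.6), agrees with (609.3, -26). Now the lens.

```bash
python3 - <<'E'
from seg import *
p=sensors.read_state()["eef_pos"]
ctrl.move_l(p+[-30,0,50],None,150)
ctrl.gripper_to(45)
R=down(np.radians(9-90))
ctrl.move_ptp([562,-317,185],R); ctrl.hold(.3)
st=sensors.read_state(); im,d=optics.grab_frame("wrist"); pickle.dump((st,im,d),open("pics/w_lens2.pkl","wb")); print(st["t"],st["eef_pos"],st["q"])
cv2.imwrite("pics/l2.png",im[:,:,::-1]); c=cam("wrist",st); M=masks(im)
v,u=np.nonzero(M["orange"]&(d>0)); P=np.array([bypix(c,(a,b),d[b,a]) for a,b in zip(u,v)])
t=P[(P[:,2]>54)&(P[:,2]<64)]; print("handle",len(t),cv2.minAreaRect(t[:,:2].astype(np.float32)),t.mean(0))
n=t[:,:2]-t[:,:2].mean(0); w=np.linalg.svd(n,full_matrices=False)[2][0]; print("dir",np.degrees(np.arctan2(w[1],w[0])))
E
```

```text
29.3833 [ 562.04154843 -316.85453756  185.10151034] [-6.47359619e-01  4.13125637e-01  1.42629008e+00  3.25641716e-05
  1.30204579e+00  7.66078586e-01]
handle 1198 ((554.3042602539062, -320.34234619140625), (86.50823974609375, 13.149060249328613), 10.86418628692627) [ 557.94550614 -319.71661257   58.49575148]
dir -169.01552256886774
```

View pics/l2.png

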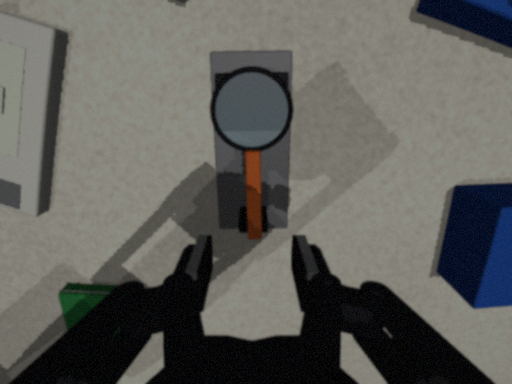

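```bash
cat > rim.py <<'E'
from seg import *
def rimfit(im,d,cx,cy,rad,thr=40,out=None):
    # outer black->ambient edge is ambiguous; use glass region (inner) : pixels brighter inside dark ring
    g=cv2.GaussianBlur(cv2.cvtColor(im,cv2.COLOR_RGB2GRAY),(0,0),.8)
    pts=[]
    for a in np.linspace(0,2*np.pi,120,endpoint=False):
        r=np.arange(rad*.7,rad*1.15,.25); x=cx+r*np.cos(a); y=cy+r*np.sin(a)
        p=cv2.remap(g,x.astype(np.float32)[None],y.astype(np.float32)[None],cv2.INTER_LINEAR)[0].astype(float)
        gr=np.gradient(p); i=gr.argmin()
        if gr[i]<-1.0: pts.append((x[i],y[i]))
    pts=np.array(pts,np.float32)
    for _ in range(4):
        e=cv2.fitEllipse(pts); c=np.array(e[0]); rr=np.hypot(*(pts-c).T); m=np.median(rr); k=abs(rr-m)<max(2.5,2*np.std(rr)) ; pts=pts[k]
    return e,len(pts)
E
python3 - <<'E'
from rim import *
st,im,d=pickle.load(open("pics/w_lens2.pkl","rb")); c=cam("wrist",st)
e,n=rimfit(im,d,252,109,40); print(e,n, onz(c,e[0],53),onz(c,e[0],49))
print(d[109,252], bypix(c,(252,109),d[109,252]))
a=np.radians(10.9);print(np.array([554.3,-320.3])+78*np.array([np.cos(a),np.sin(a)]))
E
```

```text
((251.18231201171875, 109.15129852294922), (72.82369995117188, 74.70344543457031), 177.32032775878906) 120 [ 631.66197328 -305.987111     53.        ] [ 631.44234484 -306.0167442    49.        ]
242.24272 [ 631.76565708 -306.6835669    50.56031585]
[ 630.89277959 -305.55055545]
```

The two lens estimates agree within 1 mm (rim (631.5,-306), handle-based (630.9,-305.6)), and the handle size of 86.5×13 mm fits. Grasping it.

```bash
python3 - <<'E'
from rim import *
def S(n): 
    s=sensors.read_state(); print(n,round(s["t"],2),s["eef_pos"].round(2),s["force"].round(2),round(s["grip_width"],2)); return s
R=down(np.radians(10.9-90)); p=[566.4,-318.4]
ctrl.move_l([*p,110],R,150); ctrl.move_l([*p,58],R,80); ctrl.hold(.3); S("down")
ctrl.gripper_to(5,90); ctrl.hold(.2); S("grip")
ctrl.move_l([*p,70],R,40); ctrl.hold(.2); S("l")
ctrl.move_l([*p,205],R,120); ctrl.hold(.3); st=S("lift")
im,d=optics.grab_frame("wrist"); pickle.dump((st,im,d),open("pics/w_held.pkl","wb"));cv2.imwrite("pics/held.png",im[:,:,::-1])
im,d=optics.grab_frame("scene"); crop(im,90,90,270,240,4,"pics/helds.png")
E
```

```text
down 31.18 [ 566.75 -318.62   58.64] [ 0.03 -0.46 -0.59] 45.33
grip 31.77 [ 566.66 -318.58   58.39] [-0.01 -0.22  1.79] 12.52
l 32.42 [ 566.15 -318.23   69.65] [ 0.7  -0.37 -0.61] 12.31
lift 34.0 [ 566.22 -318.28  204.4 ] [-0.63  0.35 -1.17] 12.36
```

View pics/held.png

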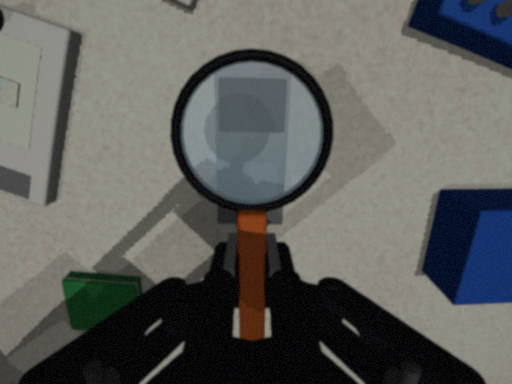

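View pics/helds.png

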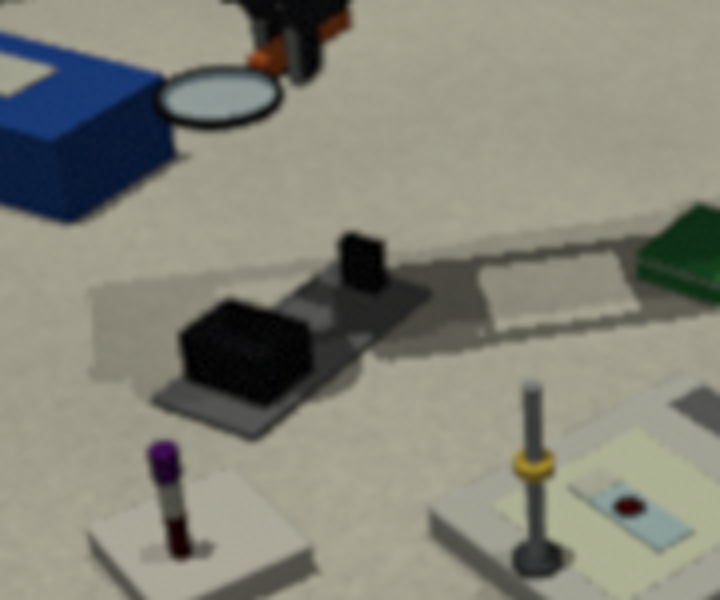

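The lens is held, the glass is transparent, and the empty cradle is visible below. I'll check level and offset using the rim depth.

```bash
cat > lev.py <<'E'
from rim import *
def lev(fn,cx=252,cy=129):
    st,im,d=pickle.load(open(fn,"rb")); c=cam("wrist",st)
    e,n=rimfit(im,d,cx,cy,70)
    g=cv2.cvtColor(im,cv2.COLOR_RGB2GRAY)
    P=[]
    for a in np.linspace(0,2*np.pi,720,endpoint=False):
        if abs(np.sin(a)-1)<.06: continue
        for k in (1.03,1.06,1.09):
            u,v=int(round(e[0][0]+e[1][0]/2*k*np.cos(a))),int(round(e[0][1]+e[1][1]/2*k*np.sin(a)))
            if g[v,u]<45 and 0<d[v,u]<180: P.append(bypix(c,(u,v),d[v,u]))
    P=np.array(P); T=(P-st["eef_pos"])@st["eef_rot"]
    for _ in range(3):
        A=np.c_[P[:,:2]-P[:,:2].mean(0),np.ones(len(P))]; co=np.linalg.lstsq(A,P[:,2],rcond=None)[0]; r=P[:,2]-A@co; k=abs(r)<2.5*r.std(); P=P[k]
    print("rim ellipse",e,n,"npts",len(P),"slope deg world x,y",np.degrees(co[:2]).round(2),"rim top z",co[2].round(2),"std",r.std().round(2))
    zt=co[2]; ctr=onz(c,e[0],zt); print("centre",ctr.round(2),"tool",((ctr-st["eef_pos"])@st["eef_rot"]).round(2),"tool mean z",T.mean(0).round(2))
    return ctr
E
python3 -c "
from lev import *
lev('pics/w_held.pkl')
lev('pics/w_lens2.pkl',252,109) if 0 else None
st,im,d=pickle.load(open('pics/w_held.pkl','rb'));c=cam('wrist',st);M=masks(im)
v,u=np.nonzero(M['orange']&(d>0)&(d<180));P=np.array([bypix(c,(a,b),d[b,a]) for a,b in zip(u,v)]);T=(P-st['eef_pos'])@st['eef_rot']
for x in range(-60,40,8):
    q=T[(T[:,0]>x)&(T[:,0]<x+8)]
    if len(q)>20: print(x+4,len(q),np.median(q[:,2]).round(2),np.median(q[:,1]).round(2))
"
```

```text
rim ellipse ((251.77256774902344, 132.3162384033203), (140.9150848388672, 143.0602264404297), 175.69847106933594) 119 npts 1875 slope deg world x,y [-0.19 -0.03] rim top z 198.08 std 0.67
centre [ 632.76 -306.07  198.08] tool [67.65  0.6   6.27] tool mean z [70.55  0.59  6.27]
-40 223 -0.13 0.94
-32 260 -0.08 0.4
-24 272 -0.13 0.65
-16 290 -0.12 0.88
-8 292 -0.09 0.62
0 306 -0.09 0.85
8 341 -0.24 0.35
16 386 -0.1 0.34
24 436 -0.05 0.33
32 296 0.68 0.32
```

The lens is level within 0.2°, with its centre at tool (67.6, 0.6) and rim mid-height about 9.7 mm below the TCP. I'll carry it high, then stop above the smear to check.

```bash
python3 - <<'E'
from lev import *
def S(n): 
    s=sensors.read_state(); print(n,round(s["t"],2),s["eef_pos"].round(2),s["force"].round(2),round(s["grip_width"],2)); return s
R=down(np.radians(10.9-90)); t=np.array([609,-25.8,0])-R@np.array([67.2,.6,0]); print(t)
ctrl.move_l([t[0],t[1],205],R,160); ctrl.move_l([t[0],t[1],150],R,100); ctrl.hold(.4); st=S("above")
im,d=optics.grab_frame("wrist"); pickle.dump((st,im,d),open("pics/w_f1.pkl","wb")); cv2.imwrite("pics/f1.png",im[:,:,::-1])
lev("pics/w_f1.pkl"); c=cam("wrist",st)
for b in blobs(masks(im)["red"],20)[:3]: print(b[:2],onz(c,b[1],27).round(2))
E
```

```text
[542.89891724 -37.91803854   0.        ]
above 37.11 [543.13 -37.95 150.43] [-0.02 -0.36 -1.11] 12.1
rim ellipse ((251.92832946777344, 132.4568634033203), (140.24331665039062, 142.9088897705078), 170.9060516357422) 120 npts 1855 slope deg world x,y [-0.04 -0.16] rim top z 144.23 std 0.69
centre [609.64 -25.82 144.23] tool [67.6   0.67  6.25] tool mean z [70.38  1.07  6.27]
```

View pics/f1.png

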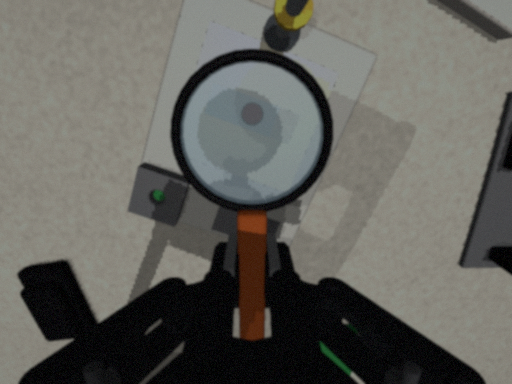

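The smear shows through the glass at (252,114), and the post and collar are clear of the rim at (290,15). I'll measure the smear and correct.

```bash
python3 - <<'E'
from lev import *
st,im,d=pickle.load(open("pics/w_f1.pkl","rb")); c=cam("wrist",st)
f=cv2.GaussianBlur(im.astype(np.float32),(0,0),1); m=(f[...,0]-f[...,2]); w=np.zeros(m.shape,bool); w[95:135,230:275]=1
bg=np.median(m[w]); b=blobs(w&(m>bg+12),15); print(bg,m[114,252],b[:2])
sm=onz(c,b[0][1],27); g=onz(c,b[0][1]+[0,0],27); print("smear",sm)
gb=onz(c,(158,196),33); print("button",gb)
E
```

```text
-14.789486 -3.1382065 []Traceback (most recent call last):
  File "<stdin>", line 5, in <module>
IndexError: list index out of range
```

```bash
python3 - <<'E'
from lev import *
st,im,d=pickle.load(open("pics/w_f1.pkl","rb")); c=cam("wrist",st)
f=cv2.GaussianBlur(im.astype(np.float32),(0,0),1); m=(f[...,0]-f[...,2]); w=np.zeros(m.shape,bool); w[95:135,230:275]=1
bg=np.median(m[w])
for t in (4,6,8):
    b=blobs(w&(m>bg+t),15)
    for q in b[:1]: print(t,q,onz(c,q[1],27).round(2))
crop(np.clip(im*1.8,0,255).astype(np.uint8),215,70,290,150,8,"pics/f1c.png")
E
```

```text
4 (np.int32(338), array([251.87, 113.12]), array([242, 103,  21,  21], dtype=int32)) [609.86 -25.89  27.  ]
6 (np.int32(300), array([251.87, 113.2 ]), array([242, 104,  20,  20], dtype=int32)) [609.8  -25.91  27.  ]
8 (np.int32(262), array([251.83, 113.12]), array([243, 104,  18,  19], dtype=int32)) [609.85 -25.86  27.  ]
```

View pics/f1c.png

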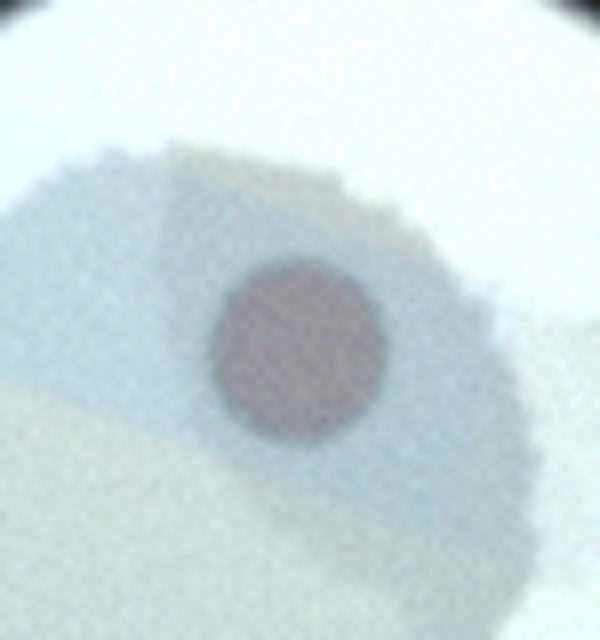

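The lens centre (609.6,-25.8) and smear (609.85,-25.9) match within 0.3 mm. Descending to focal height.

```bash
python3 - <<'E'
from lev import *
def S(n): 
    s=sensors.read_state(); print(n,round(s["t"],2),s["eef_pos"].round(2),s["force"].round(2),round(s["grip_width"],2)); return s
R=down(np.radians(10.9-90)); x,y=543.05,-37.95
print(ctrl.move_l([x,y,98.8],R,50,threshold=6)); ctrl.hold(.7); st=S("low")
im,d=optics.grab_frame("wrist"); pickle.dump((st,im,d),open("pics/w_f2.pkl","wb")); cv2.imwrite("pics/f2.png",im[:,:,::-1])
lev("pics/w_f2.pkl"); c=cam("wrist",st)
f=cv2.GaussianBlur(im.astype(np.float32),(0,0),1); m=(f[...,0]-f[...,2]); w=np.zeros(m.shape,bool); w[95:150,225:280]=1
bg=np.median(m[w]); b=blobs(w&(m>bg+6),15); print(b[:2],[onz(c,q[1],27).round(2) for q in b[:2]])
print(np.mean([sensors.read_state()["eef_pos"] for _ in range(20)],0), st["eef_rot"].round(4))
im,d=optics.grab_frame("scene"); crop(im,150,130,330,270,4,"pics/f2s.png"); np.save("pics/scene_f.npy",im)
im,d=optics.grab_frame("top"); cv2.imwrite("pics/f2t.png",im[:,:,::-1])
E
```

```text
False
low 39.03 [543.03 -37.94  98.77] [-0.69  0.11 -0.64] 12.47
rim ellipse ((251.74461364746094, 132.52774047851562), (140.4141387939453, 142.92111206054688), 173.21693420410156) 114 npts 1885 slope deg world x,y [-0.19 -0.03] rim top z 92.47 std 0.7
centre [609.48 -25.74  92.47] tool [67.56  0.59  6.3 ] tool mean z [70.44  0.77  6.3 ]
[(np.int32(475), array([252.  , 118.36]), array([240, 106,  25,  25], dtype=int32)), (np.int32(189), array([268.88,  98.47]), array([250,  95,  30,  12], dtype=int32))] [array([609.87, -25.86,  27.  ]), array([624.24, -34.11,  27.  ])]
[543.06627235 -37.95535964  98.79323579] [[ 9.820e-01  1.891e-01 -1.000e-04]
 [ 1.891e-01 -9.820e-01  0.000e+00]
 [-1.000e-04 -0.000e+00 -1.000e+00]]
```

View pics/f2.png

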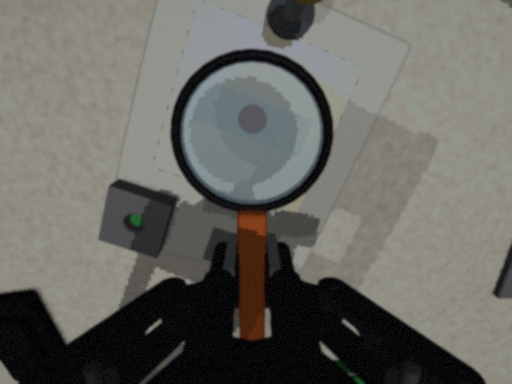

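View pics/f2s.png

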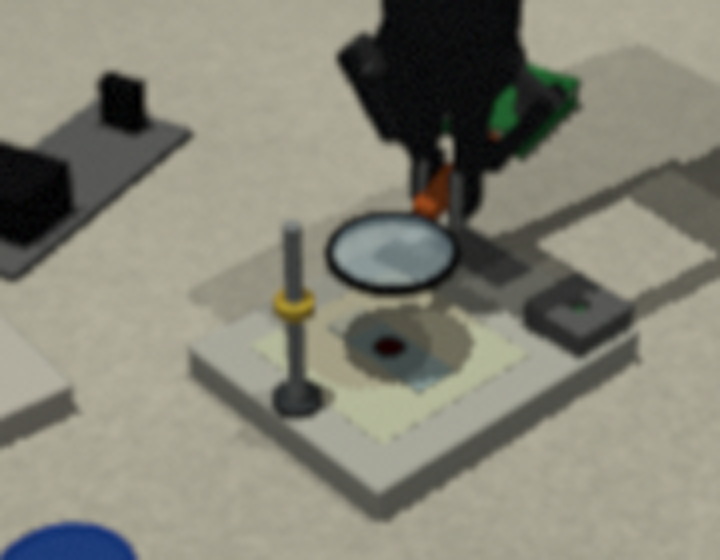

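View pics/f2t.png

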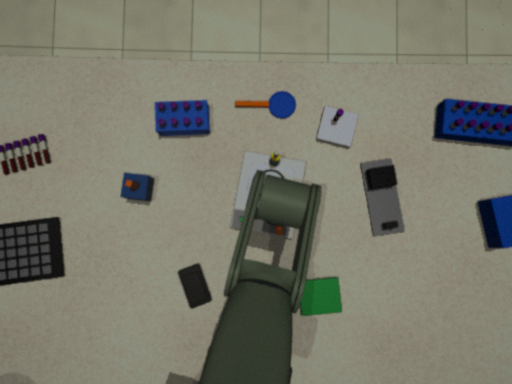

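```bash
python3 - <<'E'
from collar import *
c=cam("scene"); im=np.load("pics/scene_f.npy")
y=[b for b in blobs(masks(im)["yellow"],10)][:1]; print(y, zfit(c,y[0][1],[674.3,-36.1]))
print("lens", zfit(c,np.array([150+393/4,130+252/4]),[609.6,-25.8]))
# before/after collar comparison
im0=np.load("pics/scene0rgb.npy"); print(blobs(masks(im0)["yellow"],10)[:1])
E
```

```text
[(np.int32(43), array([223.  , 206.51]), array([219, 203,   9,   8], dtype=int32))] (np.float64(87.8), np.float64(0.3869951951020525), array([223.38697247, 206.51419421]))
lens (np.float64(90.4), np.float64(1.2476285683516224), array([247.0026533 , 192.97348123]))
[(np.int32(43), array([223.  , 206.51]), array([219, 203,   9,   8], dtype=int32))]
```

The scene camera hints at up to 2 mm difference (collar 87.8, lens 90.4, hand-read). I'll refine it by overlaying both model outlines.

```bash
python3 - <<'E'
from collar import *
c=cam("scene"); im=np.load("pics/scene_f.npy"); th=np.linspace(0,2*np.pi,72)
def hull(x,y,z,r,h): 
    p=proj(c,np.r_[np.c_[x+r*np.cos(th),y+r*np.sin(th),0*th+z-h/2],np.c_[x+r*np.cos(th),y+r*np.sin(th),0*th+z+h/2]]); return cv2.convexHull(p.astype(np.float32))[:,0]
x0,y0,f=210,175,10
big=cv2.resize(np.clip(im[y0:y0+48,x0:x0+65,::-1]*1.5,0,255).astype(np.uint8),None,fx=f,fy=f,interpolation=cv2.INTER_CUBIC)
for a,col in [((609.6,-25.8,89.2,36,8),(0,255,0)),((674.3,-36.1,89.2,11,8),(255,0,255))]:
    h=((hull(*a)-[x0,y0]+.5)*f-.5).round().astype(int); cv2.polylines(big,[h.reshape(-1,1,2)],True,col,1)
cv2.imwrite("pics/ov.png",big)
E
```

```text
(no output)
```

View pics/ov.png

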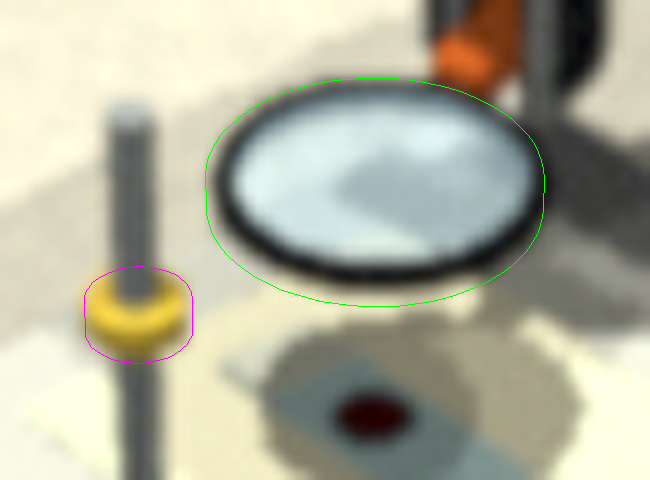

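The overlay shows both lens and collar sitting slightly above the model outlines (about 0.8 px and 0.45 px). That common shift is camera calibration, and the net difference is 1 mm or less. The wrist camera and the grasp geometry give 0 to -0.7 mm, so I'm leaving the height as it is. The collar's pixels haven't changed since the start. Handing in.

```bash
python3 - <<'E'
from h import *
s=sensors.read_state(); print(s["t"],s["eef_pos"],abs(s["qvel"]).max(),s["force"],s["grip_width"])
ctrl.finish_job()
E
```

```text
39.1833 [543.05109273 -37.956283    98.78671731] 0.002564839456215525 [-0.71217322 -0.57634214 -1.31485602] 12.49430790352735
the job is handed in; nothing more can be done
```

I pressed the lamp button with the stylus, returned the stylus to its stand, and handed in at 39.2 s with the lens held still over the smear.

- **Button:** the force rose to about 9 N with only 0.2 mm more travel, so it was at its stop. It sprang back up after release.
- **Stylus:** it stands upright in the stand, with its grip top at z 119 as at the start.
- **Lens position:** it is centred on the smear within 0.4 mm as seen through the glass. It is level to about 0.2°, with its rim at about z 89 against the collar at 89.2, and touches only the gripper.
- **Surroundings:** the collar's pixels are the same as at the start. In the last overhead picture the tube rack, foam block, slide box and mouse look to be in their original places.

The height checks disagree slightly. The scene camera puts the lens up to about 1 mm above the collar. The wrist camera puts it 0.2–0.7 mm below, and the grasp geometry puts it level. A rough scene-camera reading had first suggested 2.6 mm; the outline overlay reduced that to 1 mm or less. I left the height as it was.

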